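Lock the swivel base with its index pin

ROBOT

A 7-joint arm with a two-finger parallel gripper is mounted at the origin on a cart in front of the work surface, level with it; the furniture and walls round the work are solid. World frame = base frame: x ahead of the robot, y to its left, z up, the work surface at z = 0. Lengths are in mm, angles in rad, forces in N, time in s.
With the tool pointing down it reaches from about 400 to 900 mm from the base axis. Payload 5.5 kg.
Tool frame: the origin (TCP) lies between the finger pads; the fingertips stand manip.tcp_to_tips ahead of it and the grasp point (between the pads) lies 2 mm behind it (manip.tcp_to_tips is the distance from the TCP to the fingertips, in mm); z points along the fingers, y is the line along which they close (so a half turn about z gives the same grasp; the last joint's range is limited). The gripper opens to 85 mm and grips with 20 to 120 N. Pads are 22 mm wide; open, the fingers measure 114 mm over their backs; the gripper's body (76 mm by 85 mm) begins 54 mm behind the grasp point. The pads swing forward as they close: fully open they stand 13 mm farther back than shut.
Start: joints at [1.586, 0.501, -0.427, 1.55, 0.221, 1.138, -0.21], TCP at [159.46, -630.136, 248.31] pointing down, gripper open.
Joint ranges: [-2.88, 2.88], [-0.31, 2.03], [-1.54, 1.56], [0.2, 2.42], [-1.41, 4.55], [0.19, 2.02], [-2.57, 2.57]. Speed limits (rad/s): [2.57, 2.57, 3.14, 3.14, 3.14, 3.14, 3.14].

INTERFACE

Orientations are given as a unit quaternion [x, y, z, w].
In Python, from bench import telemetry, imaging, job, manip gives the robot as it stands.
- The arm moves only by the tool apply_moves, never from a script. Its argument "deltas" is a list of rows, each a list of 3 entries, a list of its own where there are three numbers: the finger opening in m, from 0 to 0.0854, then the shift along the tool's x, y, z in m, then the turn, a rotation vector about the tool's x, y, z in rad. A call has exactly 10 rows; each row shifts and turns the commanded pose from where the row before left it, along the tool's axes as they then stand; what a row does not reach is not made up. A row lasts 1/10 s, in which the tool goes at most 50 mm and 8.59 degrees, less where a joint would pass 70% of its speed; a pose out of reach is approached as far as the arm can. A call with a gripper value outside its range is refused whole. The fingers move at their own pace and stop on an object; "newtons" is the grip in N (left out, the last holds). Time passes only in rows, so rows that do not move let the fingers close, or fill a call up. It gives the time, the measured TCP pose, the force, the opening and the grip force at its end, in the units of the state.
- telemetry.read_state(): the state, without advancing time (a new reading comes with each control period).
- imaging.read_camera(name): name is "scene" or "top" or "wrist"; returns (picture, depth): 420x560x3 uint8, blue, green, red; 420x560 float32, mm along the optical axis (not along the pixel's ray), 0 where there is no reading.
- imaging.get_calibration(name): a dict with "fx", "fy", "cx", "cy" (pixels), "R" (3x3) and "t" (3): a world point X has camera coordinates R X + t. Camera axes: x right, y down, z forward; pixel columns grow to the right and rows downward; lengths in mm; the calibration is good to about 2 mm. A picture is of the moment at which its call begins: read the wrist's pose just before it. get_calibration takes no time and is no camera call; for the wrist camera it gives the pose at the moment of the call.
- job.hand_in(): hands the job in; it is judged then, once.
The state is a dict: "time_s": time; "qpos": joint angles; "qvel": joint speeds; "tau": joint torques, N m; "tcp_pos": TCP position; "ee_rot": TCP orientation; "wrist_force": force on the tool from outside, world axes, zero at the start; "moment": the same for the moment, N m; "opening": finger opening in mm; "grasp_force": force on a finger pad.
Only numpy, scipy, OpenCV 4.12 (cv2) and the standard library are available. Lean on these libraries where they do the work, as an engineer would, in place of code of your own. Each camera call takes 0.05 s, during which the arm holds its last target. There are 200 camera calls.

TASK

Take the steel locking pin out of its holder and put it into the hole of the camera base's turning collar. Pressing only gently, turn the collar clockwise (seen from above) until the pin finds the hidden hole in the ring underneath, then push it fully home so that its flange sits on the collar, and let go. Leave the tea tin, the cup and the stapler where they are.

Things in the scene. Friction and masses are not known exactly. Their poses are not given: they have to be found in the camera images.
- swivel_base: Round grey swivel base for a meeting camera, fixed to the table: 132 mm across, 40 mm high. Origin: centre of its underside, on the turning axis; z up; its -x axis points to the small white front mark on its rim. An aluminium collar (disc 107 mm across, 10 mm thick, top 37 mm above the table; black hub 26 mm wide, 7 mm high in its middle) turns about this axis inside the rim.
- ring_top (a point): Point on the axis of the base, 26 mm above the table: height of the flat top of the hidden ring under the collar, which does not turn. The ring has one round hole 13 mm wide, 36 mm from the axis, free down to 4 mm above the table. Its direction cannot be seen or measured, only felt: within 0.35 rad either side of the front mark. Elsewhere the pin's tip rests on the ring.
- collar_hole (a point): Mouth centre of the only hole in the collar: 12 mm wide, upright, right through, 36 mm from the axis. z up; -x points from the axis out to the hole. The collar turns with a little friction (about 2 N at the hole) and stays where left. At the start the hole is 0.6 to 1.2 rad anticlockwise (seen from above) of the front mark, so the hidden hole is 0.25 to 1.55 rad clockwise of it.
- locking_pin: Loose steel pin, 75 mm long, about 80 g, standing upright in its holder. Origin on its axis half-way up, 37.5 mm above the tip; z towards the grip. From the tip up: a round shank 10 mm thick and 30 mm long with a chamfered tip, a flange 22 mm wide and 5 mm thick, a round grip 18 mm thick and 40 mm long. On the hidden ring it stands 19 mm higher than fully home with its flange on the collar.
- pin_tip (a point): The centre of the pin's tip.
- pin_holder: Grey block 60 x 50 mm, 36 mm high, fixed to the table, with one upright hole in the middle of its top, 12.5 mm wide and 31 mm deep, in which the pin stands with its flange on the block, the tip 6 mm above the table. Origin: centre of the underside. A tall white paper bag (0.4 m) stands behind it to the right: come to it from the front or the left.
- tea_tin: Red tin 94 x 126 mm, 45 mm high, loose; a bystander. Origin: centre of the underside.
- yellow_cup: Small square yellow measuring cup 59 x 59 mm, 31 mm high, loose; a bystander. Origin: centre of the underside.
- stapler: Blue stapler 26 x 121 mm, 46 mm high, loose; a bystander. Origin: centre of the underside.
Not all that is in view belongs to the job. Of the things like the locking_pin, leave any that is purple or red; of the rest the smaller one is meant.

How it is judged (in metres and radians):
On the way:
1. the pin's tip stands in the collar's hole (z of pin_tip in the frame of collar_hole below -0.005 m and horizontal distance between pin_tip and collar_hole below 0.004 m), for 0.2 s.
At the end, for the whole second after the job is handed in: The pin stands upright (within 0.1 rad) and at rest in the collar's hole (its tip within 4 mm of the hole's axis) and passes through the hidden ring, its tip less than 10 mm above the underside of the base: its flange is within 3 mm of the collar (z of pin_tip in the frame of swivel_base below 0.01 m and horizontal distance between pin_tip and collar_hole below 0.004 m and angle between locking_pin's own z axis and vertical below 0.1 rad and linear speed of locking_pin below 0.01 m/s); the robot touches nothing.
It fails at once if the base, its collar or its hidden ring is loaded with more than 40 N (contact force between swivel_base and anything else above 40 N).
It fails at once if the tea tin is moved more than 2 cm (distance of tea_tin from where it was at the start of the episode above 0.02 m).
It fails at once if the cup is moved more than 2 cm (distance of yellow_cup from where it was at the start of the episode above 0.02 m).
It fails at once if the stapler is moved more than 2 cm (distance of stapler from where it was at the start of the episode above 0.02 m).
It also fails if it takes over 64 s, if anything falls off the work surface, if the arm or the gripper's body presses on something with over 40 N, if the wrist force passes 120 N, or if a joint passes its speed limit or range.

## Working session

There is one attempt and no reset: what is moved stays moved. The work goes in short steps, Python scripts to look and compute and a tool call to move; the robot and the scene stay as the last step left them, time stands still between calls to the robot, and variables do not carry over. Pictures are saved under pics/ and viewed, at most 10 in all, crops included, and the job is handed in when it is done.

Besides the shell and the picture viewer there is one more tool, called after "Call:" in YAML: its name, and indented under it one key for each argument. apply_moves: Moves the arm, as the interface text tells. Its arguments: {"type":"object","properties":{"deltas":{"type":"array"},"newtons":{"type":"number"}},"required":["deltas"]}

```bash
mkdir -p pics; ls
cat > h.py <<'E'
import numpy as np, cv2
from bench import telemetry, imaging, job, manip
def px2plane(c,u,v,z):
    R=np.array(c["R"]);t=np.array(c["t"]);o=-R.T@t
    d=R.T@np.array([(u-c["cx"])/c["fx"],(v-c["cy"])/c["fy"],1.0])
    return o+d*(z-o[2])/d[2]
def px2d(c,u,v,d):
    R=np.array(c["R"]);t=np.array(c["t"])
    return R.T@(d*np.array([(u-c["cx"])/c["fx"],(v-c["cy"])/c["fy"],1.0])-t)
def proj(c,X):
    p=np.array(c["R"])@np.array(X)+np.array(c["t"]);return c["fx"]*p[0]/p[2]+c["cx"],c["fy"]*p[1]/p[2]+c["cy"]
E
python3 - <<'E'
from h import *
s=telemetry.read_state();print({k:np.round(v,3) for k,v in s.items()},manip.tcp_to_tips)
for n in("scene","top"):
    im,d=imaging.read_camera(n);cv2.imwrite(f"pics/{n}0.png",im);np.save(n+"0.npy",d)
    c=imaging.get_calibration(n);print(n,{k:np.round(v,3).tolist() for k,v in c.items()})
a=cv2.imread("pics/scene0.png");b=cv2.imread("pics/top0.png")
E
```

```text
pics
{'time_s': np.float64(0.0), 'qpos': array([ 1.586,  0.502, -0.427,  1.551,  0.221,  1.138, -0.21 ]), 'qvel': array([ 0.   , -0.001, -0.001, -0.001,  0.   ,  0.001,  0.001]), 'tau': array([-0.0000e+00, -5.6951e+01, -5.8160e+00, -2.8093e+01,  1.1000e-02,
        1.2000e-02, -0.0000e+00]), 'tcp_pos': array([ 159.256, -629.495,  247.255]), 'ee_rot': array([ 0.992,  0.124, -0.   , -0.001]), 'wrist_force': array([0.167, 0.612, 0.195]), 'moment': array([ 0.013,  0.009, -0.02 ]), 'grasp_force': np.float64(0.0), 'opening': np.float64(85.356)} 17.0
scene {'fx': 391.223, 'fy': 391.223, 'cx': 284.3, 'cy': 208.549, 'R': [[-0.5, -0.866, 0.012], [-0.663, 0.375, -0.648], [0.556, -0.332, -0.762]], 't': [332.372, 354.045, 661.836]}
top {'fx': 452.582, 'fy': 452.582, 'cx': 282.29, 'cy': 216.235, 'R': [[0.021, -1.0, 0.01], [-0.997, -0.022, -0.077], [0.078, -0.008, -0.997]], 't': [54.245, 541.158, 1046.175]}
```

View pics/scene0.png

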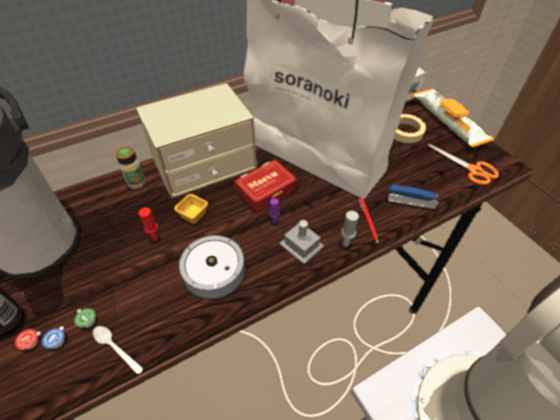

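View pics/top0.png

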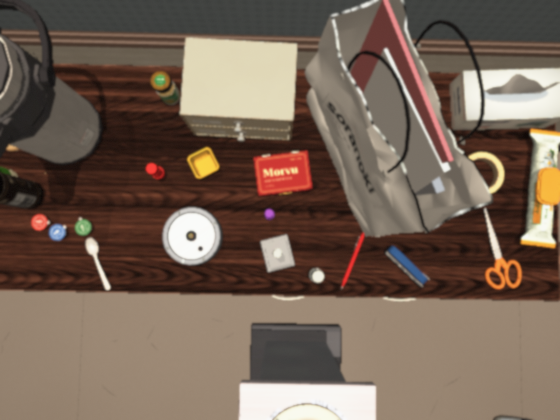

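Candidates for the pin (scene/top pixels):
- red: (150,224)/(154,171)
- purple: (274,210)/(269,214)
- large grey, standing free: (349,228)/(317,275)
- small grey, in the grey block: (303,232)/(278,253)

Red and purple are excluded, and the smaller of the two greys is the one in the holder. I'll confirm it in a crop and measure.

Run:
```python
from h import *
a=cv2.imread("pics/scene0.png");b=cv2.imread("pics/top0.png")
A=cv2.resize(a[190:310,170:370],(800,480),interpolation=cv2.INTER_CUBIC)[:, :]
A=cv2.resize(A,(500,300));B=cv2.resize(b[195:285,155:335],(600,300),interpolation=cv2.INTER_CUBIC)
o=np.zeros((600,600,3),np.uint8);o[:300,:500]=A;o[300:]=B;cv2.imwrite("pics/crop0.png",o)
d=np.load("top0.npy");c=imaging.get_calibration("top")
for n,(u,v) in dict(base=(192,236),hole=(200,248),pin=(279,253),holder=(277,253),grey=(317,274),purple=(269,214),bag=(372,230),tin=(283,172),cup=(204,163),stap=(408,267)).items():
    print(n,np.round(px2d(c,u,v,d[v,u]),0))
```

```text
base [488. 272.  47.]
hole [461. 256.  25.]
pin [454.  72.  79.]
holder [453.  76.  81.]
grey [410. -11. 105.]
purple [540.  96.  75.]
bag [ 505. -120.  149.]
tin [641.  67.  45.]
cup [666. 257.   4.]
stap [ 428. -223.   50.]
```

View pics/crop0.png

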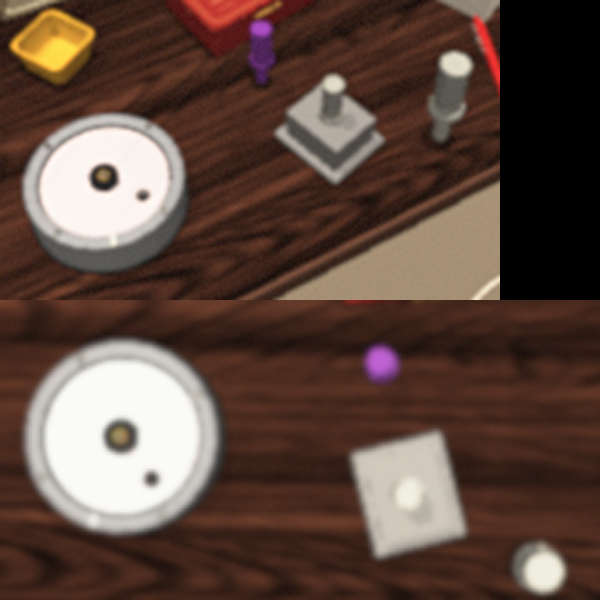

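The crop shows the small grey pin standing in the stepped grey block (scene (303,232)). It is clearly smaller than the free-standing grey one at (349,228), so it is the one meant. The collar hole is at top (200,248) and the front mark at about (183,261).

Run:
```python
from h import *
b=cv2.imread("pics/top0.png");c=imaging.get_calibration("top");d=np.load("top0.npy")
a=cv2.imread("pics/scene0.png");cs=imaging.get_calibration("scene")
# collar disc (white) ellipse in both views
def ell(im,roi,th):
    x0,y0,x1,y1=roi;g=im[y0:y1,x0:x1].min(2)
    m=(g>th).astype(np.uint8);cn,_=cv2.findContours(m,cv2.RETR_EXTERNAL,cv2.CHAIN_APPROX_NONE)
    k=max(cn,key=cv2.contourArea);e=cv2.fitEllipse(cv2.convexHull(k));return e[0][0]+x0,e[0][1]+y0,e[1]
for n,im,cc,roi in(("top",b,c,(155,200,228,272)),("scene",a,cs,(170,225,255,305))):
    e=ell(im,roi,215);print(n,e,px2plane(cc,e[0],e[1],37).round(1))
    x0,y0,x1,y1=roi
print("hole",px2plane(c,155+152*.3,195+178*.3,37).round(1),px2plane(cs,170+142*.4,190+195*.4,37).round(1))
print("mark",px2plane(c,155+93*.3,195+220*.3,40).round(1),px2plane(cs,170+113*.4,190+240*.4,40).round(1))
print("pin top",px2plane(c,155+409*.3,195+193*.3,81).round(1),px2plane(cs,170+333*.4,190+84*.4,81).round(1))
v,u=np.mgrid[0:420,0:560];R=np.array(c["R"]);P=np.stack([(u-c["cx"])/c["fx"]*d,(v-c["cy"])/c["fy"]*d,d],-1)-np.array(c["t"]);P=P@R
for lo,hi in((60,150),(150,300),(300,500)):
    k=(P[...,2]>lo)&(P[...,2]<hi)&(P[...,1]<-60)&(P[...,1]>-330)&(d>0)&(P[...,0]>300)
    print(lo,k.sum(),P[k].min(0).round(0),P[k][P[k][:,0].argmin()].round())
```

```text
top (191.20155334472656, 235.6268081665039, (45.16878128051758, 45.8792839050293)) [489.1 275.3  37. ]
scene (211.30710983276367, 263.32641220092773, (43.797908782958984, 50.8892822265625)) [484.3 279.2  37. ]
hole [460.1 252.6  37. ] [458.2 256.   37. ]
mark [430.5 291.6  40. ] [429.9 293.7  40. ]
pin top [453.7  74.8  81. ] [451.   78.3  81. ]
60 1373 [ 493. -330.   60.] [ 493. -127.  144.]
150 7401 [ 492. -330.  150.] [ 492. -129.  173.]
300 15687 [ 491. -330.  300.] [ 491. -148.  408.]
```

```bash
cat >> h.py <<'E'
def psi_of(q): # tool x heading, tool down
    from scipy.spatial.transform import Rotation as Ro
    x=Ro.from_quat(q).apply([1,0,0]);return np.arctan2(x[1],x[0])
def plan(W,psi,P0): # W: list of (x,y,z,psi); print rows
    p=np.array(P0,float)
    for w in W:
        d=np.array(w[:3])-p;c,s=np.cos(psi),np.sin(psi)
        r=np.round([(c*d[0]+s*d[1])/1e3,(s*d[0]-c*d[1])/1e3,-d[2]/1e3],4);t=round(-(w[3]-psi),3)
        print([list(map(float,r)),[0,0,float(t)]])
        x,y=r[0]*1e3,r[1]*1e3;p=p+[c*x+s*y,s*x-c*y,-r[2]*1e3];psi-=t
    print("end",p.round(1),round(psi,3))
E
python3 - <<'E'
from h import *
s=telemetry.read_state();psi=psi_of(s["ee_rot"]);p=s["tcp_pos"];print(psi)
a0=np.arctan2(p[1],p[0]);r0=np.hypot(p[0],p[1]);W=[]
for i in range(1,7):
    r=r0+(425-r0)*i/6;W.append((r*np.cos(a0),r*np.sin(a0),250,psi))
a1=np.arctan2(76.5,452.5)
for i in range(1,15):
    a=a0+(a1-a0)*i/14;r=425 if i<13 else (440 if i==13 else 459);W.append((r*np.cos(a),r*np.sin(a),250,psi+(1.06-psi)*i/14))
plan(W,psi,p)
E
```

```text
0.24784506928345398
[[0.0, -0.0374, -0.0026], [0, 0, -0.0]]
[[0.0, -0.0374, -0.0], [0, 0, -0.0]]
[[0.0, -0.0374, -0.0], [0, 0, -0.0]]
[[0.0, -0.0374, -0.0], [0, 0, -0.0]]
[[0.0, -0.0374, -0.0], [0, 0, -0.0]]
[[0.0, -0.0374, -0.0], [0, 0, -0.0]]
[[0.0452, -0.0024, -0.0], [0, 0, -0.058]]
[[0.045, -0.0046, -0.0], [0, 0, -0.058]]
[[0.0447, -0.0068, -0.0], [0, 0, -0.058]]
[[0.0443, -0.0089, -0.0], [0, 0, -0.058]]
[[0.0439, -0.011, -0.0], [0, 0, -0.058]]
[[0.0433, -0.0132, -0.0], [0, 0, -0.058]]
[[0.0425, -0.0153, -0.0], [0, 0, -0.058]]
[[0.0418, -0.0173, -0.0], [0, 0, -0.058]]
[[0.0409, -0.0193, -0.0], [0, 0, -0.058]]
[[0.04, -0.0212, -0.0], [0, 0, -0.058]]
[[0.0388, -0.0232, -0.0], [0, 0, -0.058]]
[[0.0377, -0.025, -0.0], [0, 0, -0.058]]
[[0.0459, -0.0152, -0.0], [0, 0, -0.058]]
[[0.0491, -0.0155, -0.0], [0, 0, -0.058]]
end [452.6  76.5 250. ] 1.06
```

Call:
apply_moves:
  deltas:
    - [0.085,[0,-0.037,-0.002],[0,0,0]]
    - [0.085,[0,-0.037,0],[0,0,0]]
    - [0.085,[0,-0.037,0],[0,0,0]]
    - [0.085,[0,-0.037,0],[0,0,0]]
    - [0.085,[0,-0.037,0],[0,0,0]]
    - [0.085,[0,-0.037,0],[0,0,0]]
    - [0.06,[0.045,-0.002,0],[0,0,-0.058]]
    - [0.06,[0.045,-0.005,0],[0,0,-0.058]]
    - [0.06,[0.045,-0.007,0],[0,0,-0.058]]
    - [0.06,[0.044,-0.009,0],[0,0,-0.058]]

```text
time_s: 1.1
tcp_pos: [267.0, -334.0, 250.5]
ee_rot: [0.971, 0.238, 0.0, 0.0]
wrist_force: [0.8, -0.3, -0.4]
opening: 60.0
grasp_force: 0.0
```

Call:
apply_moves:
  deltas:
    - [0.045,[0.044,-0.011,0],[0,0,-0.058]]
    - [0.045,[0.043,-0.013,0],[0,0,-0.058]]
    - [0.045,[0.0425,-0.015,0],[0,0,-0.058]]
    - [0.045,[0.042,-0.017,0],[0,0,-0.058]]
    - [0.045,[0.041,-0.019,0],[0,0,-0.058]]
    - [0.045,[0.04,-0.021,0],[0,0,-0.058]]
    - [0.045,[0.039,-0.023,0],[0,0,-0.058]]
    - [0.045,[0.038,-0.025,0],[0,0,-0.058]]
    - [0.045,[0.046,-0.015,0],[0,0,-0.058]]
    - [0.045,[0.049,-0.0155,0],[0,0,-0.058]]

```text
time_s: 2.1
tcp_pos: [454.4, 72.7, 250.3]
ee_rot: [0.863, 0.506, -0.0, 0.001]
wrist_force: [0.3, -1.3, -0.5]
opening: 44.7
grasp_force: 0.0
```

Run:
```python
from h import *
s=telemetry.read_state();c=imaging.get_calibration("wrist");im,d=imaging.read_camera("wrist");cv2.imwrite("pics/w1.png",im);np.savez("w1.npz",d=d,p=s["tcp_pos"],**{k:np.array(v) for k,v in c.items()})
print(s["tcp_pos"].round(1),psi_of(s["ee_rot"]),s["qpos"].round(2),manip.tcp_to_tips,proj(c,(452.5,76.5,81)),-np.array(c["R"]).T@np.array(c["t"]))
```

```text
[454.4  72.7 250.3] 1.0604604639811281 [ 0.73  0.27 -1.08  1.99  0.27  1.04 -0.98] 17.0 (np.float64(276.7618028693692), np.float64(196.7163810067415)) [490.9079259  136.94731253 374.43026381]
```

View pics/w1.png

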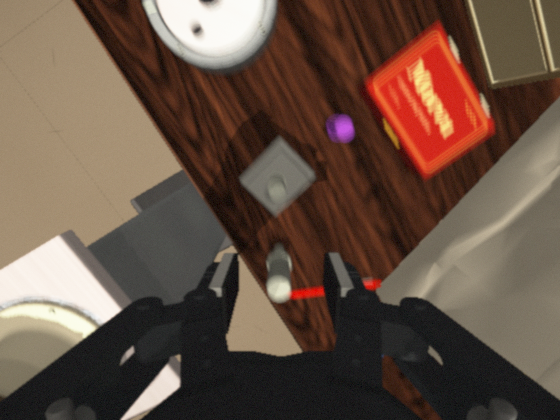

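The wrist view shows the holder at (278,176) with the pin's head at about (276,188). The big grey pin is at (279,280), purple at (341,128), and the base's collar hole at (197,30). I'll measure the pin head from depth.

Run:
```python
from h import *
z=dict(np.load("w1.npz"));c=z;d=z["d"];im=cv2.imread("pics/w1.png")
v,u=np.mgrid[0:420,0:560];P=np.stack([(u-c["cx"])/c["fx"]*d,(v-c["cy"])/c["fy"]*d,d],-1)-c["t"];P=P@c["R"]
k=(abs(u-276)<45)&(abs(v-183)<45)&(d>0)
for lo,hi in((30,39),(50,70),(72,90)):
    m=k&(P[...,2]>lo)&(P[...,2]<hi);q=P[m];print(lo,m.sum(),q.mean(0).round(1),np.median(q,0).round(1),"range",q.min(0).round(1),q.max(0).round(1),"px",u[m].mean(),v[m].mean(),u[m].min(),u[m].max(),v[m].min(),v[m].max())
cv2.imwrite("pics/w1c.png",cv2.resize(im[130:230,226:326],(600,600),interpolation=cv2.INTER_CUBIC))
```

```text
30 1745 [455.1  79.8  34.6] [458.1  81.6  34.7] range [419.1  46.8  30. ] [488.9 109.7  38.9] px 277.81489971346707 183.8779369627507 246 310 153 216
50 54 [457.5  84.3  60.2] [458.3  85.5  61.2] range [448.6  76.5  50. ] [462.9  87.1  69.1] px 277.44444444444446 184.0185185185185 270 285 181 189
72 251 [454.3  78.8  79. ] [454.2  78.9  79.4] range [445.   69.   72.2] [462.8  86.9  81.4] px 277.20717131474106 193.58964143426294 269 285 185 202
```

View pics/w1c.png

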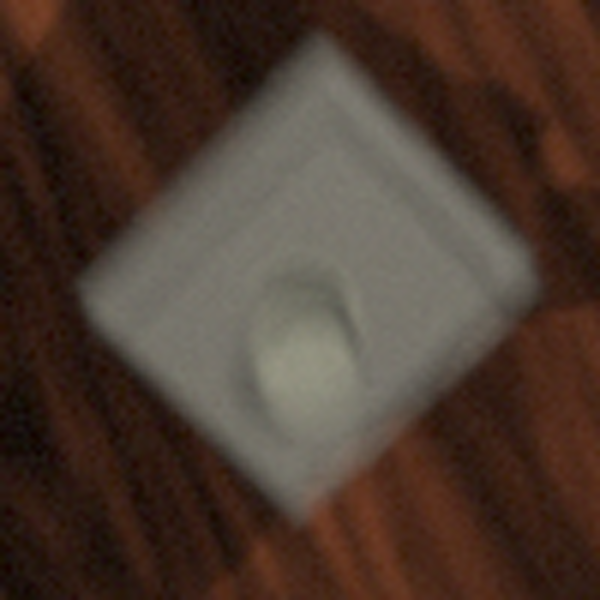

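Pin head (253–296 px wide area) at about world (453.5, 77.8), top at 80–81 mm. Going down.

Call:
apply_moves:
  deltas:
    - [0.045,[0.004,-0.0033,0.02],[0,0,0]]
    - [0.045,[0,0,0.03],[0,0,0]]
    - [0.045,[0,0,0.03],[0,0,0]]
    - [0.045,[0,0,0.03],[0,0,0]]
    - [0.045,[0,0,0.025],[0,0,0]]
    - [0.045,[0,0,0.02],[0,0,0]]
    - [0.045,[0,0,0.02],[0,0,0]]
    - [0.045,[0,0,0.012],[0,0,0]]
    - [0.045,[0,0,0],[0,0,0]]
    - [0.03,[0,0,0],[0,0,0]]
  newtons: 40

```text
time_s: 3.15
tcp_pos: [453.4, 76.9, 63.6]
ee_rot: [0.863, 0.506, 0.0, -0.0]
wrist_force: [0.4, -0.7, -0.4]
opening: 31.7
grasp_force: 0.0
```

Call:
apply_moves:
  deltas:
    - [0.025,[0,0,0],[0,0,0]]
    - [0.022,[0,0,0],[0,0,0]]
    - [0.019,[0,0,0],[0,0,0]]
    - [0.016,[0,0,0],[0,0,0]]
    - [0.012,[0,0,0],[0,0,0]]
    - [0.01,[0,0,0],[0,0,0]]
    - [0.01,[0,0,0],[0,0,0]]
    - [0.01,[0,0,0],[0,0,0]]
    - [0.01,[0,0,0],[0,0,0]]
    - [0.01,[0,0,0],[0,0,0]]
  newtons: 40

```text
time_s: 4.15
tcp_pos: [453.8, 76.7, 64.0]
ee_rot: [0.863, 0.505, 0.0, 0.0]
wrist_force: [-1.4, -0.2, 5.3]
opening: 16.5
grasp_force: 38.8
```

Call:
apply_moves:
  deltas:
    - [0.01,[0,0,-0.005],[0,0,0]]
    - [0.01,[0,0,-0.008],[0,0,0]]
    - [0.01,[0,0,-0.01],[0,0,0]]
    - [0.01,[0,0,-0.01],[0,0,0]]
    - [0.01,[0,0,-0.012],[0,0,0]]
    - [0.01,[0,0,-0.02],[0,0,0]]
    - [0.01,[0,0,-0.025],[0,0,0]]
    - [0.01,[0,0,-0.03],[0,0,0]]
    - [0.01,[0,0,-0.03],[0,0,0]]
    - [0.01,[0,0,0],[0,0,0]]

```text
time_s: 5.15
tcp_pos: [455.8, 77.7, 217.4]
ee_rot: [0.863, 0.506, 0.003, 0.002]
wrist_force: [0.3, 0.8, -0.7]
opening: 16.8
grasp_force: 39.1
```

Run:
```python
from h import *
s=telemetry.read_state();psi=psi_of(s["ee_rot"]);p=s["tcp_pos"];print(p,psi,s["opening"],s["wrist_force"].round(2))
# go so that the base (487,277) is well in the wrist view: camera offset along tool x ~ +74 mm
g=np.array([487-74*np.cos(psi),277-74*np.sin(psi)]);print(g)
W=[(p[0]+(g[0]-p[0])*i/6,p[1]+(g[1]-p[1])*i/6,213,psi) for i in range(1,7)];plan(W,psi,p)
```

```text
[455.77491313  77.68304277 217.38219557] 1.0600240269717034 16.790102880452217 [ 0.26  0.76 -0.71]
[450.825017   212.44482511]
[[0.0192, -0.0117, 0.0044], [0, 0, -0.0]]
[[0.0192, -0.0117, -0.0], [0, 0, -0.0]]
[[0.0192, -0.0117, -0.0], [0, 0, -0.0]]
[[0.0192, -0.0117, -0.0], [0, 0, -0.0]]
[[0.0192, -0.0117, -0.0], [0, 0, -0.0]]
[[0.0191, -0.0117, -0.0], [0, 0, -0.0]]
end [450.8 212.4 213. ] 1.06
```

Call:
apply_moves:
  deltas:
    - [0.01,[0.019,-0.012,0.004],[0,0,0]]
    - [0.01,[0.019,-0.012,0],[0,0,0]]
    - [0.01,[0.019,-0.012,0],[0,0,0]]
    - [0.01,[0.019,-0.012,0],[0,0,0]]
    - [0.01,[0.019,-0.012,0],[0,0,0]]
    - [0.01,[0.019,-0.011,0],[0,0,0]]
    - [0.01,[0,0,0],[0,0,0]]
    - [0.01,[0,0,0],[0,0,0]]
    - [0.01,[0,0,0],[0,0,0]]
    - [0.01,[0,0,0],[0,0,0]]

```text
time_s: 6.15
tcp_pos: [447.2, 209.7, 209.1]
ee_rot: [0.863, 0.505, -0.0, 0.0]
wrist_force: [-0.4, 0.5, -0.3]
opening: 17.0
grasp_force: 39.1
```

Run:
```python
from h import *
s=telemetry.read_state();c=imaging.get_calibration("wrist");im,d=imaging.read_camera("wrist");cv2.imwrite("pics/w2.png",im);np.savez("w2.npz",d=d,p=s["tcp_pos"],q=s["ee_rot"],**{k:np.array(v) for k,v in c.items()})
print(s["tcp_pos"].round(1),psi_of(s["ee_rot"]),proj(c,(487,277,37)),proj(c,s["tcp_pos"]-[0,0,58]),proj(c,s["tcp_pos"]+[0,0,17]))
```

```text
[447.2 209.7 209.1] 1.0581892316618768 (np.float64(281.9452941729497), np.float64(120.0531507558011)) (np.float64(280.0486448027584), np.float64(239.5176526882792)) (np.float64(279.579721605269), np.float64(306.1314792052536))
```

View pics/w2.png

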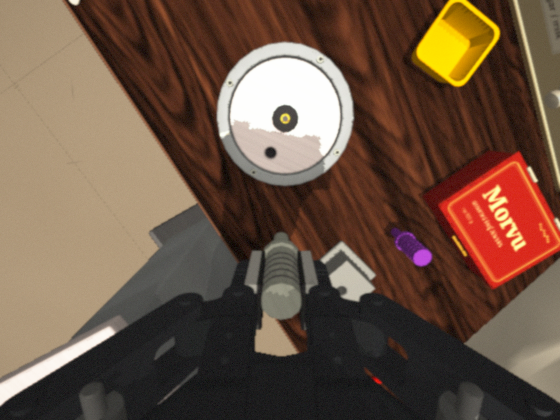

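The wrist view shows the pin held with its tip at about (281,235). The collar hole is at (270,152), the hub at (285,118) and the white front mark at about (223,135). I'll refine these numerically.

Run:
```python
from h import *
c=dict(np.load("w2.npz"));im=cv2.imread("pics/w2.png");g=cv2.cvtColor(im,cv2.COLOR_BGR2GRAY)
m=((g<90)*255).astype(np.uint8);m[:, :250]=0
n,l,st,ce=cv2.connectedComponentsWithStats(m)
for i in range(1,n):
    if 40<st[i,4]<2500 and ce[i][1]<175 and 240<ce[i][0]<340: print("dark",ce[i].round(1),st[i],px2plane(c,*ce[i],37).round(1),px2plane(c,*ce[i],44).round(1))
# base outer/collar ellipse: non-brown: low saturation
hsv=cv2.cvtColor(im,cv2.COLOR_BGR2HSV);m=((hsv[...,1]<70)&(hsv[...,2]>80)).astype(np.uint8)*255;m[:30]=0;m[195:]=0;m[:,:200]=0;m[:,370:]=0
cn,_=cv2.findContours(m,cv2.RETR_EXTERNAL,cv2.CHAIN_APPROX_NONE);k=max(cn,key=cv2.contourArea);e=cv2.fitEllipse(k);print("rim",e,px2plane(c,*e[0],40).round(1))
print(g[228:244:1,262:302:2])
p=c["p"];R=[np.cos(1.058),np.sin(1.058)]
for dx in(0,4,5): print(dx,proj(c,p+[dx*R[0],dx*R[1],-58]))
for dy in(-5,5): print("side",proj(c,p+[dy*R[1],-dy*R[0],-50]))
for q in((285,118),(270,152)):print(np.round(px2d(c,*q,c["d"][q[1],q[0]]),1))
```

```text
dark [284.7 118.2] [273 106  24  25 361] [490.2 277.2  37. ] [490.  277.1  44. ]
dark [270.1 152.1] [265 147  11  11  89] [461.7 256.1  37. ] [462.3 256.5  44. ]
rim ((284.810791015625, 113.27178192138672), (136.9614715576172, 143.02810668945312), 2.8157835006713867) [492.4 281.   40. ]
[[ 33  27  26  22  27  41  23  32  31  33  30  42  51  48  47  44  50  50
   49  58]
 [ 30  27  37  29  31  36  35  31  28  27  33  40  46  46  52  45  58  60
   51  50]
 [ 32  34  31  27  30  37  37  30  22  29  32  37  45  46  48  56  56  66
   52  52]
 [ 33  37  34  21  20  29  35  24  34  44  43  38  41  48  51  53  65  66
   53  50]
 [ 29  27  37  30  13  29  35  44  61  72  73  56  42  50  49  56  70  63
   59  51]
 [ 25  35  35  30  22  28  39  63  84  96  92  82  55  50  49  58  73  66
   59  53]
 [ 24  31  33  25  15  28  47  78  95  94  99  95  77  51  53  64  83  68
   65  52]
 [ 21  28  30  28  22  27  57  86  97  98 100  95  86  56  53  74  84  74
   66  51]
 [ 20  35  36  32  16  27  63  93  97  98  96  97  87  57  58  79  84  78
   70  59]
 [ 18  23  34  33  23  20  69  91  94 101 101  
[... 225 characters left out ...]
  31  54  88  96  99 101 101  99  99  79  60  72  80  81
   79  66]
 [ 18  22  28  26  48  80  97  99 101 106 106 102 102  94  82  74  77  84
   83  73]
 [ 17  24  26  35  70  92  99 110 112 124 128 114 105  99  97  85  78  80
   86  70]
 [ 21  32  29  46  84 103 114 128 137 147 144 138 125 113 105  94  77  78
   84  78]]
0 (np.float64(280.0486448027584), np.float64(239.5176526882792))
4 (np.float64(280.04238189947546), np.float64(233.94643188199893))
5 (np.float64(280.04080454157673), np.float64(232.54327926298276))
side (np.float64(272.2729168320222), np.float64(244.20079313499173))
side (np.float64(287.7585332781362), np.float64(244.19746246124282))
[490.4 277.1  44. ]
[460.7 255.6  24.3]
```

Run:
```python
from h import *
s=telemetry.read_state();psi=psi_of(s["ee_rot"]);p=s["tcp_pos"];print(p,psi)
plan([(461.4,255.9,107,psi)],psi,p)
```

```text
[447.28722862 209.80138462 209.15057937] 1.0582084561387384
[[0.0471, -0.0103, 0.1022], [0, 0, -0.0]]
end [461.4 255.9 107. ] 1.058
```

Call:
apply_moves:
  deltas:
    - [0.01,[0.012,-0.003,0.01],[0,0,0]]
    - [0.01,[0.012,-0.003,0.02],[0,0,0]]
    - [0.01,[0.012,-0.002,0.02],[0,0,0]]
    - [0.01,[0.011,-0.0023,0.02],[0,0,0]]
    - [0.01,[0,0,0.02],[0,0,0]]
    - [0.01,[0,0,0.008],[0,0,0]]
    - [0.01,[0,0,0.004],[0,0,0]]
    - [0.01,[0,0,0],[0,0,0]]
    - [0.01,[0,0,0],[0,0,0]]
    - [0.01,[0,0,0],[0,0,0]]

```text
time_s: 7.2
tcp_pos: [461.8, 257.0, 108.2]
ee_rot: [0.863, 0.505, 0.001, 0.0]
wrist_force: [0.2, 0.4, -0.4]
opening: 16.8
grasp_force: 39.1
```

Run:
```python
from h import *
s=telemetry.read_state();c=imaging.get_calibration("wrist");im,d=imaging.read_camera("wrist");np.savez("w3.npz",d=d,p=s["tcp_pos"],q=s["ee_rot"],**{k:np.array(v) for k,v in c.items()})
p=s["tcp_pos"];print(p.round(2),psi_of(s["ee_rot"]),s["qpos"].round(2))
u,v=map(int,proj(c,p-[0,0,58]));print(u,v,"hole",proj(c,(461.4,255.9,37)),"hub",proj(c,(490,277.1,44)))
cr=im[max(v-130,0):v+70,max(u-130,0):u+130];cv2.imwrite("pics/w3.png",cv2.resize(cr,None,fx=3,fy=3,interpolation=cv2.INTER_CUBIC));print(cr.shape,max(v-130,0),max(u-130,0))
cv2.imwrite("full3.png",im)
```

```text
[461.77 257.03 108.22] 1.0594180177388413 [ 0.12  0.61 -0.87  1.96  0.61  0.86 -1.59]
279 239 hole (np.float64(280.28251846853635), np.float64(234.2693905054257)) hub (np.float64(302.22699022045475), np.float64(192.08463851262962))
(200, 260, 3) 109 149
```

View pics/w3.png

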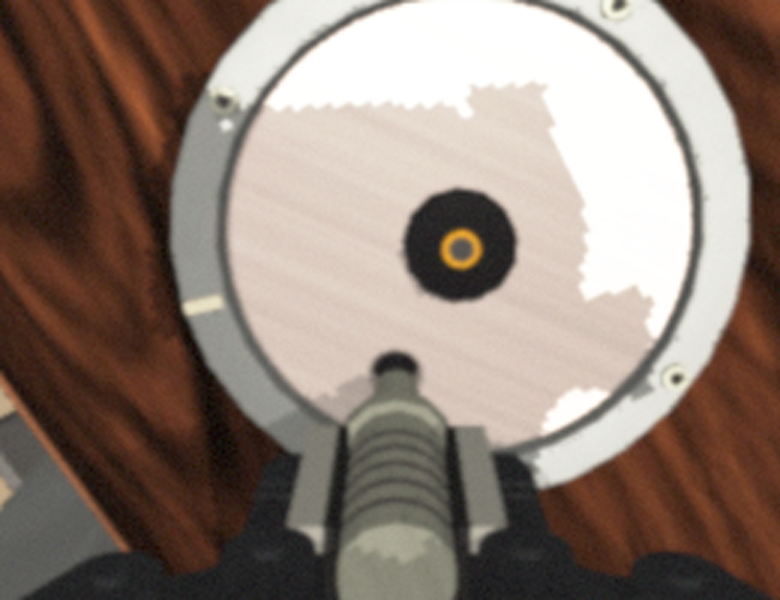

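The crop shows the hole (dark, crop (396,374), i.e. full image (281.2,233.7)) right beneath the pin tip. The front edge of the tip is at crop (396,~364). The front mark is at crop (204,306) and the hub at crop (460,247).

Run:
```python
from h import *
c=dict(np.load("w3.npz"));p=c["p"];psi=1.0594;X=np.array([np.cos(psi),np.sin(psi)])
h=px2plane(c,149+396.5/3,109+374/3,37);print("hole",h.round(2))
t=px2plane(c,149+396/3,109+364/3,p[2]-58);print("tip front",t.round(2),"tip c",t[:2]-4*X,"tcp",p[:2])
hub=px2plane(c,149+460/3,109+246/3,44);mk=px2plane(c,149+204/3,109+306/3,40);print("hub",hub.round(1),"mark",mk.round(1),"r",np.hypot(*(h-hub)[:2]),np.degrees(np.arctan2(*(h-hub)[1::-1])),np.degrees(np.arctan2(*(mk-hub)[1::-1])))
im=cv2.imread("full3.png");print(im[222:240,281].mean(1).round(),im[240,264:300].mean(1).round(),im[236,264:300].mean(1).round(),sep="\n")
```

```text
hole [462.18 255.99  37.  ]
tip front [465.68 262.51  50.22] tip c [463.72344894 259.02362691] tcp [461.7717935  257.03390407]
hub [490.4 277.7  44. ] mark [432.4 293.2  40. ] r 35.6183745351438 -142.42310417923733 165.07319350535997
[203. 202. 195. 164. 103.  52.  40.  35.  36.  50.  79. 103. 105. 108.
 107. 105. 110. 107.]
[167. 167. 164. 166. 167. 162. 161. 154. 142. 122. 105. 102. 103. 106.
 106. 106. 105. 109. 107. 105. 109. 107. 101. 108. 131. 167. 185. 197.
 200. 201. 200. 198. 198. 198. 197. 196.]
[178. 172. 168. 166. 164. 162. 161. 155. 140. 126. 108.  98.  98.  98.
 102. 101. 103. 107. 106. 104. 106. 102. 102. 113. 143. 168. 186. 197.
 198. 201. 200. 202. 203. 204. 202. 202.]
```

Call:
apply_moves:
  deltas:
    - [0.01,[-0.0023,0.0002,0],[0,0,0]]
    - [0.01,[0,0,0.004],[0,0,0]]
    - [0.01,[0,0,0.004],[0,0,0]]
    - [0.01,[0,0,0.002],[0,0,0]]
    - [0.01,[0,0,0.001],[0,0,0]]
    - [0.01,[0,0,0.001],[0,0,0]]
    - [0.01,[0,0,0.001],[0,0,0]]
    - [0.01,[0,0,0.001],[0,0,0]]
    - [0.01,[0,0,0],[0,0,0]]
    - [0.01,[0,0,0],[0,0,0]]

```text
time_s: 8.25
tcp_pos: [460.2, 254.9, 93.3]
ee_rot: [0.863, 0.505, 0.0, 0.0]
wrist_force: [0.4, 0.3, -1.1]
opening: 16.9
grasp_force: 39.1
```

Call:
apply_moves:
  deltas:
    - [0.01,[0,0,0.001],[0,0,0]]
    - [0.01,[0,0,0.001],[0,0,0]]
    - [0.01,[0,0,0.001],[0,0,0]]
    - [0.01,[0,0,0.001],[0,0,0]]
    - [0.01,[0,0,0],[0,0,0]]
    - [0.01,[0,0,0],[0,0,0]]
    - [0.01,[0,0,0],[0,0,0]]
    - [0.01,[0,0,0],[0,0,0]]
    - [0.01,[0,0,0],[0,0,0]]
    - [0.01,[0,0,0],[0,0,0]]

```text
time_s: 9.25
tcp_pos: [460.2, 254.9, 89.3]
ee_rot: [0.863, 0.505, 0.0, 0.0]
wrist_force: [-0.6, 1.0, -0.5]
opening: 16.9
grasp_force: 39.1
```

Call:
apply_moves:
  deltas:
    - [0.01,[0,0,0.001],[0,0,0]]
    - [0.01,[0,0,0.001],[0,0,0]]
    - [0.01,[0,0,0.001],[0,0,0]]
    - [0.01,[0,0,0.001],[0,0,0]]
    - [0.01,[0,0,0.0005],[0,0,0]]
    - [0.01,[0,0,0.0005],[0,0,0]]
    - [0.01,[0,0,0],[0,0,0]]
    - [0.01,[0,0,0],[0,0,0]]
    - [0.01,[0,0,0],[0,0,0]]
    - [0.01,[0,0,0],[0,0,0]]

```text
time_s: 10.25
tcp_pos: [460.2, 254.9, 84.3]
ee_rot: [0.863, 0.505, 0.0, 0.0]
wrist_force: [0.1, -0.1, -0.9]
opening: 16.7
grasp_force: 39.1
```

Call:
apply_moves:
  deltas:
    - [0.01,[0,0,0.0005],[0,0,0]]
    - [0.01,[0,0,0],[0,0,0]]
    - [0.01,[0,0,0.0005],[0,0,0]]
    - [0.01,[0,0,0],[0,0,0]]
    - [0.01,[0,0,0.0005],[0,0,0]]
    - [0.01,[0,0,0],[0,0,0]]
    - [0.01,[0,0,0],[0,0,0]]
    - [0.01,[0,0,0],[0,0,0]]
    - [0.01,[0,0,0],[0,0,0]]
    - [0.01,[0,0,0],[0,0,0]]

```text
time_s: 11.25
tcp_pos: [460.4, 255.2, 83.8]
ee_rot: [0.863, 0.506, 0.0, 0.0]
wrist_force: [-2.5, -1.5, 10.4]
opening: 17.2
grasp_force: 40.0
```

Contact with the ring at about 10 N. Next come the arc steps around hub (490.2,277.4).

Run:
```python
from h import *
def rows(a0,a1,n,psi=1.0594):
    a=np.radians(np.linspace(a0,a1,n+1));P=36*np.c_[np.cos(a),np.sin(a)];d=np.diff(P,axis=0);c,s=np.cos(psi),np.sin(psi)
    print(a0,a1);print(np.c_[c*d[:,0]+s*d[:,1],s*d[:,0]-c*d[:,1]].round(2).tolist())
rows(217.6,190,9)
for i in range(11): rows(190-4.8*i,190-4.8*i-4.8,1)
```

```text
217.6 190
[[0.8, -1.75], [0.9, -1.71], [0.99, -1.66], [1.07, -1.6], [1.16, -1.54], [1.24, -1.48], [1.31, -1.41], [1.39, -1.34], [1.46, -1.26]]
190.0 185.2
[[2.41, -1.81]]
185.2 180.39999999999998
[[2.55, -1.6]]
180.4 175.6
[[2.68, -1.38]]
175.6 170.79999999999998
[[2.79, -1.15]]
170.8 166.0
[[2.87, -0.92]]
166.0 161.2
[[2.94, -0.67]]
161.2 156.39999999999998
[[2.98, -0.42]]
156.4 151.6
[[3.01, -0.17]]
151.6 146.79999999999998
[[3.01, 0.08]]
146.8 142.0
[[3.0, 0.33]]
142.0 137.2
[[2.96, 0.58]]
```

Call:
apply_moves:
  deltas:
    - [0.01,[0.0008,-0.0017,-0.0002],[0,0,0]]
    - [0.01,[0.0009,-0.0017,0],[0,0,0]]
    - [0.01,[0.001,-0.0017,0],[0,0,0]]
    - [0.01,[0.0011,-0.0016,0],[0,0,0]]
    - [0.01,[0.0012,-0.0015,0],[0,0,0]]
    - [0.01,[0,0,0],[0,0,0]]
    - [0.01,[0,0,0],[0,0,0]]
    - [0.01,[0,0,0],[0,0,0]]
    - [0.01,[0,0,0],[0,0,0]]
    - [0.01,[0,0,0],[0,0,0]]

```text
time_s: 12.25
tcp_pos: [457.5, 261.3, 83.8]
ee_rot: [0.863, 0.505, 0.0, 0.002]
wrist_force: [2.6, -5.7, 7.9]
opening: 17.0
grasp_force: 39.8
```

Call:
apply_moves:
  deltas:
    - [0.01,[0.0012,-0.0015,0],[0,0,0]]
    - [0.01,[0.0013,-0.0014,0],[0,0,0]]
    - [0.01,[0.0014,-0.0013,0],[0,0,0]]
    - [0.01,[0.0015,-0.0013,0],[0,0,0]]
    - [0.01,[0,0,0],[0,0,0]]
    - [0.01,[0,0,0],[0,0,0]]
    - [0.01,[0,0,0],[0,0,0]]
    - [0.01,[0,0,0],[0,0,0]]
    - [0.01,[0,0,0],[0,0,0]]
    - [0.01,[0,0,0],[0,0,0]]

```text
time_s: 13.25
tcp_pos: [455.1, 268.1, 83.8]
ee_rot: [0.863, 0.505, -0.0, 0.002]
wrist_force: [1.2, -6.6, 10.0]
opening: 17.3
grasp_force: 40.0
```

Call:
apply_moves:
  deltas:
    - [0.01,[0.0008,-0.0006,0],[0,0,0]]
    - [0.01,[0.0008,-0.0006,0],[0,0,0]]
    - [0.01,[0.0008,-0.0006,0],[0,0,0]]
    - [0.01,[0,0,0],[0,0,0]]
    - [0.01,[0,0,0],[0,0,0]]
    - [0.01,[0,0,0],[0,0,0]]
    - [0.01,[0,0,0],[0,0,0]]
    - [0.01,[0,0,0],[0,0,0]]
    - [0.01,[0,0,0],[0,0,0]]
    - [0.01,[0,0,0],[0,0,0]]

```text
time_s: 14.25
tcp_pos: [454.6, 270.7, 83.7]
ee_rot: [0.863, 0.505, -0.0, 0.003]
wrist_force: [1.7, -7.8, 10.4]
opening: 17.1
grasp_force: 40.1
```

Call:
apply_moves:
  deltas:
    - [0.01,[0.0008,-0.0006,0],[0,0,0]]
    - [0.01,[0.0009,-0.0005,0],[0,0,0]]
    - [0.01,[0.0008,-0.0005,0],[0,0,0]]
    - [0.01,[0,0,0],[0,0,0]]
    - [0.01,[0,0,0],[0,0,0]]
    - [0.01,[0,0,0],[0,0,0]]
    - [0.01,[0,0,0],[0,0,0]]
    - [0.01,[0,0,0],[0,0,0]]
    - [0.01,[0,0,0],[0,0,0]]
    - [0.01,[0,0,0],[0,0,0]]

```text
time_s: 15.25
tcp_pos: [454.3, 273.4, 83.7]
ee_rot: [0.863, 0.505, -0.001, 0.003]
wrist_force: [-0.4, -8.5, 12.7]
opening: 16.8
grasp_force: 40.1
```

Call:
apply_moves:
  deltas:
    - [0.01,[0.0009,-0.0005,-0.0002],[0,0,0]]
    - [0.01,[0.0009,-0.0005,0],[0,0,0]]
    - [0.01,[0.0009,-0.0004,0],[0,0,0]]
    - [0.01,[0,0,0],[0,0,0]]
    - [0.01,[0,0,0],[0,0,0]]
    - [0.01,[0,0,0],[0,0,0]]
    - [0.01,[0,0,0],[0,0,0]]
    - [0.01,[0,0,0],[0,0,0]]
    - [0.01,[0,0,0],[0,0,0]]
    - [0.01,[0,0,0],[0,0,0]]

```text
time_s: 16.25
tcp_pos: [454.0, 276.6, 83.8]
ee_rot: [0.863, 0.505, -0.001, 0.003]
wrist_force: [-0.3, -6.9, 10.9]
opening: 16.9
grasp_force: 40.1
```

Call:
apply_moves:
  deltas:
    - [0.01,[0.0009,-0.0004,0],[0,0,0]]
    - [0.01,[0.0009,-0.0004,0],[0,0,0]]
    - [0.01,[0.0009,-0.0004,0],[0,0,0]]
    - [0.01,[0,0,0],[0,0,0]]
    - [0.01,[0,0,0],[0,0,0]]
    - [0.01,[0,0,0],[0,0,0]]
    - [0.01,[0,0,0],[0,0,0]]
    - [0.01,[0,0,0],[0,0,0]]
    - [0.01,[0,0,0],[0,0,0]]
    - [0.01,[0,0,0],[0,0,0]]

```text
time_s: 17.25
tcp_pos: [454.1, 279.4, 83.8]
ee_rot: [0.863, 0.505, -0.001, 0.003]
wrist_force: [-1.1, -8.2, 11.5]
opening: 16.6
grasp_force: 40.2
```

Call:
apply_moves:
  deltas:
    - [0.01,[0.0009,-0.0003,0],[0,0,0]]
    - [0.01,[0.001,-0.0003,0],[0,0,0]]
    - [0.01,[0.001,-0.0003,0],[0,0,0]]
    - [0.01,[0,0,0],[0,0,0]]
    - [0.01,[0,0,0],[0,0,0]]
    - [0.01,[0,0,0],[0,0,0]]
    - [0.01,[0,0,0],[0,0,0]]
    - [0.01,[0,0,0],[0,0,0]]
    - [0.01,[0,0,0],[0,0,0]]
    - [0.01,[0,0,0],[0,0,0]]

```text
time_s: 18.25
tcp_pos: [454.5, 282.8, 83.6]
ee_rot: [0.863, 0.505, -0.001, 0.002]
wrist_force: [-0.5, -6.1, 9.2]
opening: 16.8
grasp_force: 40.0
```

Call:
apply_moves:
  deltas:
    - [0.01,[0.001,-0.0002,0.0001],[0,0,0]]
    - [0.01,[0.001,-0.0002,0],[0,0,0]]
    - [0.01,[0.0009,-0.0002,0],[0,0,0]]
    - [0.01,[0,0,0],[0,0,0]]
    - [0.01,[0,0,0],[0,0,0]]
    - [0.01,[0,0,0],[0,0,0]]
    - [0.01,[0,0,0],[0,0,0]]
    - [0.01,[0,0,0],[0,0,0]]
    - [0.01,[0,0,0],[0,0,0]]
    - [0.01,[0,0,0],[0,0,0]]

```text
time_s: 19.25
tcp_pos: [454.7, 288.3, 83.0]
ee_rot: [0.863, 0.505, 0.0, 0.0]
wrist_force: [0.7, -2.0, -1.2]
opening: 16.5
grasp_force: 39.1
```

The force is gone and z dropped, so the pin has found the hole. Lowering carefully.

Call:
apply_moves:
  deltas:
    - [0.01,[0,0,0.0005],[0,0,0]]
    - [0.01,[0,0,0.0005],[0,0,0]]
    - [0.01,[0,0,0.0005],[0,0,0]]
    - [0.01,[0,0,0.0005],[0,0,0]]
    - [0.01,[0,0,0],[0,0,0]]
    - [0.01,[0,0,0],[0,0,0]]
    - [0.01,[0,0,0],[0,0,0]]
    - [0.01,[0,0,0],[0,0,0]]
    - [0.01,[0,0,0],[0,0,0]]
    - [0.01,[0,0,0],[0,0,0]]

```text
time_s: 20.25
tcp_pos: [454.6, 288.5, 81.1]
ee_rot: [0.863, 0.505, 0.0, -0.0]
wrist_force: [0.5, -0.5, -0.6]
opening: 16.6
grasp_force: 39.1
```

Call:
apply_moves:
  deltas:
    - [0.01,[0,0,0.001],[0,0,0]]
    - [0.01,[0,0,0.001],[0,0,0]]
    - [0.01,[0,0,0.001],[0,0,0]]
    - [0.01,[0,0,0.001],[0,0,0]]
    - [0.01,[0,0,0.001],[0,0,0]]
    - [0.01,[0,0,0.001],[0,0,0]]
    - [0.01,[0,0,0],[0,0,0]]
    - [0.01,[0,0,0],[0,0,0]]
    - [0.01,[0,0,0],[0,0,0]]
    - [0.01,[0,0,0],[0,0,0]]

```text
time_s: 21.25
tcp_pos: [454.6, 288.4, 75.1]
ee_rot: [0.863, 0.505, -0.0, -0.0]
wrist_force: [0.0, -0.6, -1.5]
opening: 16.6
grasp_force: 39.0
```

Call:
apply_moves:
  deltas:
    - [0.01,[0,0,0.001],[0,0,0]]
    - [0.01,[0,0,0.001],[0,0,0]]
    - [0.01,[0,0,0.001],[0,0,0]]
    - [0.01,[0,0,0.001],[0,0,0]]
    - [0.01,[0,0,0.001],[0,0,0]]
    - [0.01,[0,0,0.001],[0,0,0]]
    - [0.01,[0,0,0.001],[0,0,0]]
    - [0.01,[0,0,0.001],[0,0,0]]
    - [0.01,[0,0,0.0005],[0,0,0]]
    - [0.01,[0,0,0],[0,0,0]]

```text
time_s: 22.25
tcp_pos: [454.6, 288.2, 66.5]
ee_rot: [0.863, 0.505, -0.0, 0.0]
wrist_force: [0.1, -0.7, -0.8]
opening: 16.7
grasp_force: 39.1
```

Call:
apply_moves:
  deltas:
    - [0.01,[0,0,0.0005],[0,0,0]]
    - [0.01,[0,0,0.0005],[0,0,0]]
    - [0.01,[0,0,0.0005],[0,0,0]]
    - [0.01,[0,0,0.0005],[0,0,0]]
    - [0.01,[0,0,0.0003],[0,0,0]]
    - [0.01,[0,0,0],[0,0,0]]
    - [0.01,[0,0,0],[0,0,0]]
    - [0.01,[0,0,0],[0,0,0]]
    - [0.01,[0,0,0],[0,0,0]]
    - [0.01,[0,0,0],[0,0,0]]

```text
time_s: 23.25
tcp_pos: [455.1, 289.1, 65.0]
ee_rot: [0.863, 0.506, 0.001, -0.0]
wrist_force: [-0.5, -1.3, 5.0]
opening: 17.1
grasp_force: 39.7
```

Flange seated at 65.0 mm, as expected, with 5 N. Releasing and rising.

Call:
apply_moves:
  deltas:
    - [0.02,[0,0,-0.0003],[0,0,0]]
    - [0.025,[0,0,0],[0,0,0]]
    - [0.03,[0,0,0],[0,0,0]]
    - [0.035,[0,0,0],[0,0,0]]
    - [0.045,[0,0,0],[0,0,0]]
    - [0.045,[0,0,0],[0,0,0]]
    - [0.045,[0,0,0],[0,0,0]]
    - [0.045,[0,0,0],[0,0,0]]
    - [0.045,[0,0,-0.002],[0,0,0]]
    - [0.045,[0,0,-0.005],[0,0,0]]

```text
time_s: 24.25
tcp_pos: [454.4, 288.2, 71.5]
ee_rot: [0.863, 0.505, -0.0, -0.0]
wrist_force: [0.7, 0.6, 0.6]
opening: 45.0
grasp_force: 0.0
```

Call:
apply_moves:
  deltas:
    - [0.045,[0,0,-0.01],[0,0,0]]
    - [0.045,[0,0,-0.015],[0,0,0]]
    - [0.045,[0,0,-0.02],[0,0,0]]
    - [0.045,[0,0,-0.025],[0,0,0]]
    - [0.045,[0,0,-0.03],[0,0,0]]
    - [0.045,[0,0,-0.02],[0,0,0]]
    - [0.045,[-0.02,0,0],[0,0,0]]
    - [0.045,[-0.02,0,0],[0,0,0]]
    - [0.045,[0,0,0],[0,0,0]]
    - [0.045,[0,0,0],[0,0,0]]

```text
time_s: 25.25
tcp_pos: [435.6, 253.6, 192.7]
ee_rot: [0.863, 0.505, 0.001, 0.0]
wrist_force: [0.1, 0.0, 0.1]
opening: 44.6
grasp_force: 0.0
```

Run:
```python
from h import *
s=telemetry.read_state();print(s["wrist_force"].round(1),np.abs(s["qvel"]).max());c=imaging.get_calibration("wrist");im,d=imaging.read_camera("wrist")
v,u=np.mgrid[0:420,0:560];P=(np.stack([(u-c["cx"])/c["fx"]*d,(v-c["cy"])/c["fy"]*d,d],-1)-np.array(c["t"]))@np.array(c["R"])
k=(d>0)&(np.hypot(P[...,0]-455,P[...,1]-288)<25)&(P[...,2]>60)&(P[...,2]<110);print(k.sum(),np.percentile(P[k][:,2],[50,95]),P[k&(P[...,2]>75)].mean(0))
a,b=map(int,proj(c,(470,283,40)));cv2.imwrite("pics/w4.png",cv2.resize(im[max(b-100,0):b+100,max(a-130,0):a+130],None,fx=3,fy=3))
```

```text
[0.1 0.  0.1] 0.021670801975496062
422 [80.51059472 81.54005703] [455.58935047 289.31615207  80.46397686]
```

View pics/w4.png

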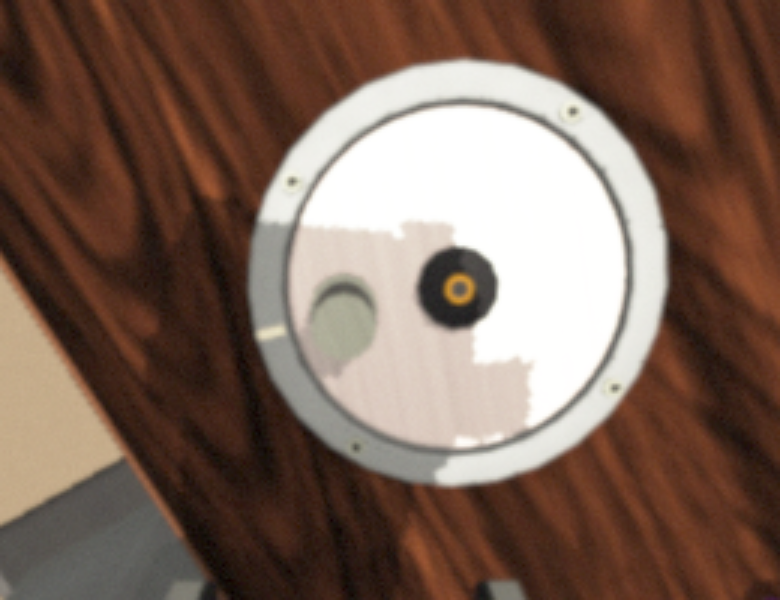

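The crop shows the pin upright and seated in the collar at crop (343,320), near the front mark at (270,332). Its top is at about 81–82 mm, which matches fully home. The gripper is clear.

```bash
python3 -c "
from bench import job;print(job.hand_in())"
```

```text
the job is handed in; nothing more can be done
None
```

The locking pin is fully home, with its flange on the collar and the gripper clear. The job is handed in at about 25 s; no verdict was returned.

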